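# Hold a lug in the corner of a welding fixture

### The arm

A 7-joint arm with a two-finger parallel gripper is mounted at the origin on the work surface. World frame = base frame: x ahead of the robot, y to its left, z up, the work surface at z = 0. Lengths are in m, angles in rad, forces in N, time in s.
With the tool pointing down it reaches from about 0.4 to 0.85 m from the base axis. Payload 4.5 kg.
Tool frame: the origin (TCP) lies where the fingers leave the gripper's body, on its centre line; the fingertips stand 64 mm ahead of it and the grasp point (between the pads) lies 45 mm ahead of it; z points along the fingers, y is the direction in which the jaws open and shut (so a half turn about z gives the same grasp; the last joint's range is limited). The gripper opens to 88 mm and grips with 3 to 60 N. Pads are 18 mm wide; open, the fingers measure 123 mm over their backs; the gripper's body (75 mm by 187 mm) begins 45 mm behind the grasp point.
Start: joints at [-1.194, 0.689, -0.195, 1.565, 0.157, 0.902, -0.215], TCP at [0.21, 0.589, 0.303] pointing down, gripper open.
Joint ranges: [-3.01, 3.01], [-0.46, 2.08], [-1.47, 1.51], [0.13, 2.56], [-1, 4.14], [0.04, 2.09], [-2.66, 2.66]. Speed limits (rad/s): [2.57, 2.57, 3.14, 3.14, 3.14, 3.14, 3.14].

### API

Orientations are given as a unit quaternion [x, y, z, w].
In Python, from plant import monitor, snapshot, workorder, finder gives the robot as it stands.
- The arm moves only by the tool carry_out, never from a script. Its argument "motion" is one flat list of numbers, 6 for each row, row after row: the shift along the tool's x, y, z in cm, then the turn, a rotation vector about the tool's x, y, z in rad. In form: [x, y, z, rx, ry, rz, x, y, z, rx, ry, rz, ...]. A call has 1 to 8 rows; each row shifts and turns the commanded pose from where the row before left it, along the tool's axes as they then stand; what a row does not reach is not made up. A row lasts 1/8 s, in which the tool goes at most 62.5 mm and 10.7 degrees, less where a joint would pass 70% of its speed; a pose out of reach is approached as far as the arm can. A call with a gripper value outside its range is refused whole. "hand" is the finger opening in cm, from 0 to 8.81, set as the call begins (left out, the last holds). The fingers move at their own pace and stop on an object; "grip_force" is the grip in N (left out, the last holds). Time passes only in rows, so rows that do not move let the fingers close. It gives the time, the measured TCP pose, the force and the opening at its end, in the units of the state.
- monitor.get_state(): the state, without advancing time (a new reading comes with each control period).
- snapshot(name): name is "scene" or "top" or "wrist"; returns a dict with "frame" (400x640x3 uint8, red, green, blue), "range_z" (400x640 float32, m along the optical axis (not along the pixel's ray), 0 where there is no reading), "fx", "fy", "cx", "cy" (pixels), "rvec" (rotation vector, rad) and "tvec" (3), from world to camera coordinates, as OpenCV has them; the wrist camera has in their place "hand_eye" (4x4, takes a point from camera to tool coordinates, whose origin is the TCP and whose axes are the flange's). Camera axes: x right, y down, z forward; pixel columns grow to the right and rows downward; lengths in m; the calibration is good to about 2 mm. A picture is of the moment at which its call begins: read the wrist's pose just before it.
- workorder.finish_job(): hands the job in, once; it reports no verdict.
Trained networks look in a picture, given as the dict that the camera call returned (one of the last four; its "shot" number tells which), for a name from the list of things; names that differ only in an ending like _2 or _b are one class to them, and where a whole thing is asked for, a point or a joint stands for the part that bears it (a point fixed in the world has none). Each returns a list of dicts, best first, with "p" (0 to 1); they miss things now and then, are a little off and sometimes report something else, mostly with a low value. They report only what shows in the picture. A call takes as long as a camera call. They do not tell look-alikes from the thing itself.
- finder.masks_of(picture, thing): "pixels" (400x640 bool, what is visible of it) and "extent" ([left, top, right, bottom] in pixels, round what is visible of it).
The state is a dict: "clock": time; "q": joint angles; "qd": joint speeds; "joint_torque": joint torques, N m; "tool_pos": TCP position; "eef_rot": TCP orientation; "contact_force": force on the tool from outside, world axes, zero at the start; "moment": the same for the moment, N m; "opening": opening from 0.0 (shut) to 1.0 (fully open).
Only numpy, scipy, OpenCV 4.12 (cv2) and the standard library are available. Lean on these libraries where they do the work, as an engineer would, in place of code of your own. Each camera call takes 0.05 s, during which the arm holds its last target. There are 200 camera calls.

### The job

Lay the aluminium backing plate flat in the pocket of the welding fixture and let go of it. Then stand the steel lug on it, push it into the corner so that its base is flush against both fences at once, and finish still holding it there with the gripper, pressed firmly on both fences, ready to be tack-welded. Leave the hammer, the spray can and the bin of fittings alone.

Things in the scene. Friction and masses are not known exactly. Their poses are not given: they have to be found in the camera images.
- fixture: Welding fixture, fixed to the bench: dark steel slab 200 x 135 x 12 mm carrying low locating bars and two fences. Origin on the bench surface below the pocket's centre; x along the pocket's length, y across it, z up. The slab spans x -95 to 105 and y -62.5 to 72.5 mm, top at z 12 mm; 4 mm high bolt heads near its corners.
- pocket (a point): Centre of the pocket's floor (z 12 mm), fixture's axes. Six bars 8 mm high bound it; their inner faces lean out 20 degrees: 133 (x) x 63 (y) mm at the floor, 139 x 69 at their tops. A 40 mm bar is mid-way on each short end; two 30 mm bars on each long side, centred at x -45 and 45 mm, leave it open for fingers from x -30 to 30 mm.
- corner (a point): Where the two fences' faces meet, 12 mm above the pocket's floor, level with the top of the seated plate; fixture's axes. It is 70 mm in +x and 35 mm in +y from the pocket's centre. The pressed lug fills the 56 mm square on the -x, -y side of this point: its centre is 28 mm back from it in x and in y.
- fence_far: Fence at the pocket's +x end, a fixed upright steel bar 12 (x) x 72 (y) x 42 (z) mm standing on the slab; origin at the centre of its underside, axes as the fixture's. Its working face looks to -x, 6 mm from its origin.
- fence_left: Fence on the pocket's +y side, a fixed upright steel bar 40 (x) x 12 (y) x 42 (z) mm on the slab, only beside the +x end of the pocket (x 30 to 70 mm); origin at the centre of its underside, fixture's axes. Its working face looks to -y, 6 mm from its origin. Both fences' tops are 30 mm above the seated plate's top.
- plate: The backing plate: a plain flat aluminium plate 130 (x) x 60 (y) x 12 (z) mm, about 0.25 kg, loose, lying on the bench. Origin at the centre of its underside. Either end may go first. It sits fully home when its underside is on the pocket's floor; its top then stands 4 mm above the locating bars.
- lug: Steel block with an upright eye, about 0.65 kg (20 % either way), loose, standing on the bench. Base 56 x 56 x 20 mm; on it, centred, a tab 40 long (x), 12 thick (y) and 45 mm high (z 20 to 65 mm) with a 16 mm hole through it at z 48.5 mm. Origin at the centre of the base's underside. Any side of the base may face either fence.
- hammer: A hammer lying on the bench, about 0.27 m long. Bystander.
- spray_can: A grey spray can, 60 mm across and 170 mm tall, standing on the bench. Bystander.
- fittings_bin: A small blue open bin 100 x 140 x 50 mm with steel fittings, standing on the bench. Bystander.
Not all that is in view belongs to the job. Of the things shaped like the plate, the aluminium one is meant. Leave any green look-alike of the fixture alone.

How it is judged:
By the outcome, as a careful person would: the job done as asked, in the order asked, and still so for the second after the job is handed in, while the arm keeps its last pose, push and grip.
It also fails if it takes over 67 s, if anything falls off the work surface, if the arm or the gripper's body presses on something with over 40 N, if the wrist force passes 120 N, or if a joint passes its speed limit or range.

## Working session

There is one attempt and no reset: what is moved stays moved. The work goes in short steps, Python scripts to look and compute and a tool call to move; the robot and the scene stay as the last step left them, time stands still between calls to the robot, and variables do not carry over. Pictures are saved under pics/ and viewed, about 8 in all and at most 12, crops included, and the job is handed in when it is done.

Besides the shell and the picture viewer there is one more tool, called after "Request:" as a command line: name --argument value ..., lists and objects as JSON in quotes. carry_out: Moves the arm, as the interface text tells. Its arguments: {"type":"object","properties":{"motion":{"type":"array"},"hand":{"type":"number"},"grip_force":{"type":"number"}},"required":["motion"]}

```bash
ls; mkdir -p pics; cat > h.py <<'E'
import numpy as np, cv2
from scipy.spatial.transform import Rotation as R
from plant import monitor, snapshot, workorder, finder
def save(n,im): cv2.imwrite('pics/'+n,cv2.cvtColor(np.ascontiguousarray(im),cv2.COLOR_RGB2BGR))
def T(pic,st=None):
    M=np.eye(4)
    if 'rvec' in pic:
        M[:3,:3]=cv2.Rodrigues(np.array(pic['rvec'],float))[0]; M[:3,3]=np.ravel(pic['tvec']); return np.linalg.inv(M)
    M[:3,:3]=R.from_quat(st['eef_rot']).as_matrix(); M[:3,3]=st['tool_pos']; return M@np.array(pic['hand_eye'])
def cloud(pic,st=None):
    z=pic['range_z'].astype(float); v,u=np.indices(z.shape)
    P=np.stack([(u-pic['cx'])/pic['fx']*z,(v-pic['cy'])/pic['fy']*z,z,np.ones_like(z)],-1)@T(pic,st).T
    P=P[...,:3]; P[z<=0]=np.nan; return P
E
python3 - <<'E'
from h import *
st=monitor.get_state(); print({k:np.round(v,3) for k,v in st.items()})
ims=[]
for n in ['scene','top']:
    p=snapshot(n); ims.append(p['frame']); C=cloud(p)
    print(n,np.round(T(p)[:3,3],2))
    for t in ['fixture','plate','lug','fence_far','fence_left','hammer','spray_can','fittings_bin']:
        for d in finder.masks_of(p,t)[:3]:
            q=C[d['pixels']]; q=q[~np.isnan(q[:,0])]
            if len(q): print(t,round(d['p'],2),d['extent'],np.round(np.median(q,0),3),np.round(np.percentile(q[:,2],95),3),len(q))
    np.savez(n+'.npz',C=C,f=p['frame'])
    save(n+'.png',p['frame'])
E
```

```text
pics
{'clock': np.float64(0.0), 'q': array([-1.194,  0.69 , -0.195,  1.566,  0.157,  0.902, -0.215]), 'qd': array([ 0.   ,  0.001,  0.002,  0.   , -0.001, -0.001,  0.   ]), 'joint_torque': array([-0.0000e+00, -5.2755e+01, -1.2670e+00, -1.5342e+01, -5.3000e-02,
        6.0000e-03,  0.0000e+00]), 'tool_pos': array([0.21 , 0.588, 0.302]), 'eef_rot': array([ 0.171,  0.985, -0.001, -0.   ]), 'contact_force': array([ 0.148,  0.436, -0.364]), 'moment': array([-0.014, -0.03 ,  0.021]), 'opening': np.float64(1.002)}
scene [1.31 0.05 0.78]
fixture 0.89 [351.3, 146.7, 398.6, 184.7] [0.302 0.218 0.014] 0.054 1590
fixture 0.77 [320.7, 199.8, 372.5, 258.4] [0.576 0.126 0.013] 0.053 2631
plate 0.89 [238.2, 152.8, 277.4, 181.0] [ 0.31  -0.162  0.013] 0.016 557
plate 0.87 [230.5, 188.9, 263.1, 222.4] [ 0.493 -0.171  0.013] 0.015 682
lug 0.91 [171.1, 176.7, 195.8, 202.4] [ 0.473 -0.356  0.022] 0.065 441
fence_far 0.91 [334.0, 229.8, 366.6, 246.3] [0.632 0.126 0.039] 0.056 411
fence_far 0.76 [364.8, 161.9, 392.0, 177.7] [0.342 0.223 0.04 ] 0.056 292
fence_far 0.28 [322.0, 198.6, 374.0, 260.2] [0.575 0.
[... 678 characters left out ...]
.538 0.417 0.024] 0.027 1290
lug 0.88 [453.2, 209.7, 486.1, 234.2] [ 0.463 -0.354  0.02 ] 0.065 541
fence_far 0.72 [451.3, 209.6, 482.8, 232.5] [ 0.463 -0.354  0.02 ] 0.065 534
fence_far 0.54 [223.4, 269.2, 256.0, 273.7] [0.342 0.223 0.053] 0.057 183
fence_far 0.48 [266.9, 148.2, 298.0, 161.5] [0.626 0.12  0.053] 0.057 193
fence_left 0.48 [222.9, 272.8, 234.4, 286.5] [0.313 0.251 0.053] 0.057 126
hammer 0.65 [153.6, 150.7, 194.8, 257.5] [0.525 0.418 0.024] 0.027 1298
spray_can 0.61 [264.0, 151.6, 273.7, 172.1] [0.604 0.156 0.054] 0.058 109
spray_can 0.56 [157.6, 105.2, 202.5, 145.3] [0.674 0.346 0.151] 0.171 1248
fittings_bin 0.69 [360.9, 86.1, 427.3, 139.5] [ 0.747 -0.161  0.023] 0.049 2286
```

View pics/top.png

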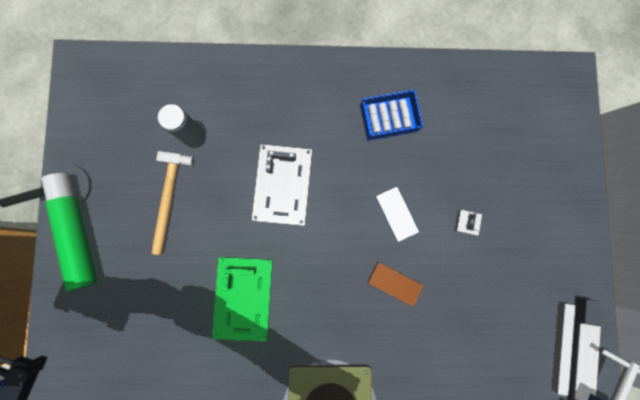

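View pics/scene.png

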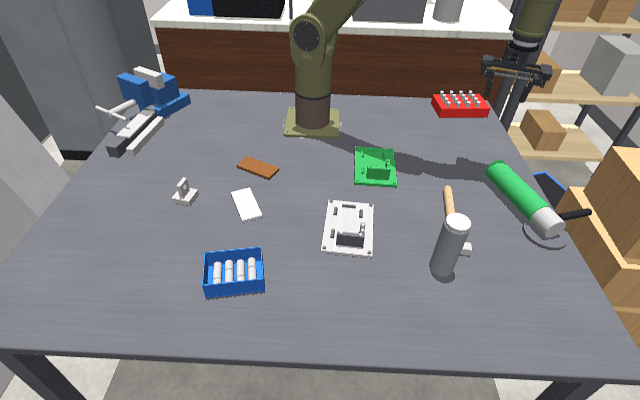

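The top view shows the white or silver plate at (397,214) and a copper look-alike at (395,284). The steel fixture is at (282,185), with a green look-alike at (243,300), and the lug is at (469,222). I choose the silver plate and the non-green fixture. Next I'll measure poses and check a crop.

```bash
cat >> h.py <<'E'
def rect(P,m,zlo,zhi):
    q=P[m&(P[...,2]>zlo)&(P[...,2]<zhi)]; (c,s,a)=cv2.minAreaRect((q[:,:2]*1000).astype(np.float32))
    return np.round(c,1),np.round(s,1),round(a,1),round(float(np.median(q[:,2])),4),len(q)
E
python3 - <<'E'
from h import *
d=np.load('top.npz');C=d['C'];f=d['f']
def box(a,b,c,e):
    m=np.zeros(C.shape[:2],bool); m[b:e,a:c]=1; return m
print('bench',np.nanmedian(C[160:250,320:360,2]))
print('plate',rect(C,box(370,180,425,245),.008,.02))
print('lug base',rect(C,box(445,200,495,245),.014,.026))
print('lug tab',rect(C,box(445,200,495,245),.05,.08))
print('fixture',rect(C,box(245,135,320,232),.007,.03))
print('fences',rect(C,box(245,135,320,232),.045,.07))
save('crop.png',np.hstack([cv2.resize(f[135:235,245:325],None,fx=4,fy=4,interpolation=2),cv2.resize(f[170:270,370:470],None,fx=4,fy=4,interpolation=2)]))
E
```

```text
bench -0.00018543461158293528
plate (array([ 484.9, -175.3]), array([130. ,  60.8]), 25.5, 0.0117, 1128)
lug base (array([ 463.8, -361.4]), array([57.4, 56.4]), 78.5, 0.0195, 290)
lug tab (array([ 463.8, -360.9]), array([14., 40.]), 75.9, 0.0635, 116)
fixture (array([559.2, 125.9]), array([135.1, 200.6]), 85.0, 0.012, 3666)
fences (array([610.1, 127.5]), array([71.6, 52.4]), 84.3, 0.0539, 234)
```

View pics/crop.png

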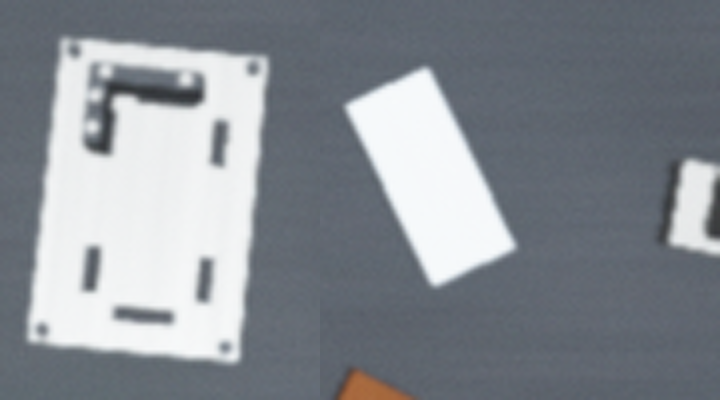

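The crop confirms the silver plate with the copper one below it. It also confirms the fixture, with fences at its top-left (+x/+y). All sizes match the description. Next is a wrist look over the fixture on the way.

```bash
cat >> h.py <<'E'
def jaw(st):
    M=R.from_quat(st['eef_rot']).as_matrix(); return np.degrees(np.arctan2(M[1,1],M[0,1])),M
def plan(wps,step=4.5,turn=10.,start=None):
    """wps: (x,y,z TCP m, jaw deg[,rows]); prints tool-frame rows; keeps tool vertical"""
    st=monitor.get_state(); a,M=jaw(st); p=np.array(st['tool_pos']); tot=0
    if start is not None: p=np.array(start[:3]); a=start[3]
    else:
        v=M.T@np.array([0,0,-1.]); tl=np.cross([0,0,1.],v); print('tilt fix rad',np.round(tl,3))
    print('from',np.round(p,4),round(a,1))
    for w in wps:
        d=np.array(w[:3])-p; da=(w[3]-a+180)%360-180
        n=w[4] if len(w)>4 else int(max(1,np.ceil(np.linalg.norm(d)*100/step),np.ceil(abs(da)/turn)))
        out=[]
        for i in range(n):
            ar=np.radians(a)
            y=np.array([np.cos(ar),np.sin(ar),0]);z=np.array([0,0,-1.]);x=np.cross(y,z)
            t=(np.array(w[:3])-p)/(n-i); rz=round(-np.radians((w[3]-a+180)%360-180)/(n-i),3)
            s=np.round([t@x*100,t@y*100,t@z*100],2); p=p+(s[0]*x+s[1]*y+s[2]*z)/100; a-=np.degrees(rz)
            out.append([*(float(k)+0 for k in s),0,0,rz])
        print('->',w)
        for i in range(0,n,8): print(' ',[k for r in out[i:i+8] for k in r])
E
python3 - <<'E'
from h import *
p=snapshot('wrist'); print(np.round(p['hand_eye'],3),p['fx'])
plan([(.52,.13,.36,0)])
E
```

```text
[[ 0.    -0.956 -0.292  0.077]
 [ 1.     0.    -0.001 -0.001]
 [ 0.001 -0.292  0.956 -0.084]
 [ 0.     0.     0.     1.   ]] 300.6424617546496
tilt fix rad [ 0.  0. -0.]
from [0.2101 0.5887 0.3028] 70.4
-> (0.52, 0.13, 0.36, 0)
  [-3.43, -2.52, -0.44, 0, 0, np.float64(0.094), -3.65, -2.19, -0.44, 0, 0, np.float64(0.095), -3.84, -1.83, -0.44, 0, 0, np.float64(0.094), -4.0, -1.46, -0.44, 0, 0, np.float64(0.095), -4.12, -1.08, -0.44, 0, 0, np.float64(0.094), -4.2, -0.69, -0.44, 0, 0, np.float64(0.095), -4.25, -0.28, -0.44, 0, 0, np.float64(0.094), -4.26, 0.12, -0.44, 0, 0, np.float64(0.095)]
  [-4.23, 0.52, -0.44, 0, 0, np.float64(0.094), -4.16, 0.91, -0.44, 0, 0, np.float64(0.095), -4.05, 1.3, -0.44, 0, 0, np.float64(0.094), -3.91, 1.68, -0.44, 0, 0, np.float64(0.095), -3.74, 2.05, -0.44, 0, 0, np.float64(0.094)]
```

Request:
carry_out --motion '[-3.4,-2.5,-0.4,0,0,0.095,-3.6,-2.2,-0.4,0,0,0.095,-3.8,-1.8,-0.4,0,0,0.095,-4,-1.5,-0.4,0,0,0.095,-4.1,-1.1,-0.4,0,0,0.095,-4.2,-0.7,-0.4,0,0,0.095,-4.2,-0.3,-0.4,0,0,0.095,-4.3,0.1,-0.4,0,0,0.095]' --hand 8.8 --grip_force 30

```text
clock: 1.95
tool_pos: [0.399, 0.3054, 0.3351]
eef_rot: [0.525, 0.851, 0.0, 0.0]
contact_force: [0.3, 0.8, 0.2]
opening: 1.0
```

Request:
carry_out --motion '[-4.2,0.5,-0.4,0,0,0.095,-4.2,0.9,-0.4,0,0,0.095,-4,1.3,-0.4,0,0,0.095,-3.9,1.7,-0.4,0,0,0.095,-3.7,2,-0.4,0,0,0.095,0,0,0,0,0,0,0,0,0,0,0,0]'

```text
clock: 2.82
tool_pos: [0.5154, 0.1308, 0.3546]
eef_rot: [0.709, 0.705, 0.0, -0.001]
contact_force: [0.3, 0.9, 0.0]
opening: 0.995
```

```bash
python3 - <<'E'
from h import *
st=monitor.get_state(); p=snapshot('wrist'); C=cloud(p,st); save('w1.png',p['frame'])
print(st['clock'],st['tool_pos'],jaw(st)[0],np.round(st['q'],2))
np.savez('w1.npz',C=C,f=p['frame'])
m=np.ones(C.shape[:2],bool); near=np.hypot(C[...,0]-.56,C[...,1]-.126)<.14
print('bench',np.nanmedian(C[...,2][near&(C[...,2]<.006)]))
print('slab',rect(C,near,.007,.0145)); print('fence',rect(C,near,.047,.062))
for t in ['fence_far','fence_left','fixture']:
    for d in finder.masks_of(p,t)[:2]: print(t,round(d['p'],2),d['extent'],rect(C,d['pixels'],.047,.062) if d['pixels'].sum()>50 and t!='fixture' else '')
plan([(.4849,-.1753,.20,-64.5),(.4849,-.1753,.067,-64.5)])
E
```

```text
2.825 [0.51544847 0.13079307 0.35458237] -0.33044786768405154 [-0.41  0.5   0.13  1.79 -0.08  0.86 -0.26]
bench 0.0014818304429394802
slab (array([557.1, 126.7]), array([135.3, 200.2]), 85.0, 0.0134, 9684)
fence (array([608.5, 128.5]), array([72. , 52.4]), 84.9, 0.0554, 911)
fence_far 0.76 [159.4, 61.5, 188.2, 121.2] (array([337.7, 225. ]), array([69.8, 13.3]), 87.7, 0.0557, 771)
fence_far 0.59 [384.5, 140.0, 414.6, 199.5] (array([625.9, 127.4]), array([71.3, 19.4]), 88.0, 0.0553, 592)
fence_left 0.97 [366.7, 137.9, 403.0, 155.3] (array([604.9, 158.9]), array([12.2, 39.8]), 85.0, 0.0556, 318)
fence_left 0.76 [126.6, 59.4, 163.2, 76.7] (array([313. , 255.1]), array([12.1, 40.7]), 87.4, 0.0561, 389)
fixture 0.7 [44.3, 39.8, 209.8, 150.2] 
tilt fix rad [-0.001 -0.001  0.   ]
from [0.5153 0.1313 0.3546] -0.3
-> (0.4849, -0.1753, 0.2, -64.5)
  [-3.83, -0.36, 1.93, 0, 0, np.float64(0.14), -3.85, 0.18, 1.93, 0, 0, np.float64(0.14), -3.79, 0.71, 1.93, 0, 0, np.float64(0.14), -3.65, 1.23, 1.93, 0, 0, np.float64(0.14), -3.44, 1.73, 1.94, 0, 0, np.float64(0.14), -3.17, 2.19, 1.93, 0, 0, np.float64(0.14), -2.83, 2.61, 1.94, 0, 0, np.float64(0.141), -2.43, 2.99, 1.93, 0, 0, np.float64(0.14)]
-> (0.4849, -0.1753, 0.067, -64.5)
  [0.0, 0.0, 4.43, 0, 0, np.float64(0.0), 0.0, 0.0, 4.44, 0, 0, np.float64(0.0), 0.0, 0.0, 4.43, 0, 0, np.float64(0.0)]
```

View pics/w1.png

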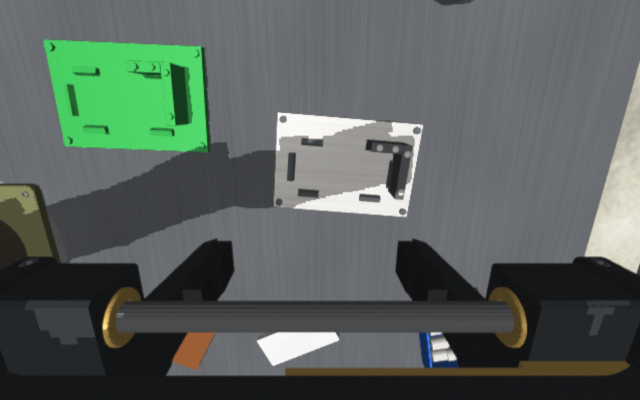

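The wrist view shows the steel fixture at (348,165), with fences at its right and top, and the green look-alike at (128,96). The slab and fence measurements agree with the top camera within about 2 mm: origin ≈ (0.5528, 0.1217), yaw −5°.

Request:
carry_out --motion '[-3.8,-0.4,1.9,0,0,0.14,-3.8,0.2,1.9,0,0,0.14,-3.8,0.7,1.9,0,0,0.14,-3.6,1.2,1.9,0,0,0.14,-3.4,1.7,1.9,0,0,0.14,-3.2,2.2,2,0,0,0.14,-2.8,2.6,2,0,0,0.14,-2.4,3,2,0,0,0.14]'

```text
clock: 4.03
tool_pos: [0.485, -0.1749, 0.1991]
eef_rot: [0.976, 0.219, 0.0, -0.0]
contact_force: [0.5, 1.1, 0.3]
opening: 1.002
```

Request:
carry_out --motion '[0,0,0,0,0,0,0,0,0,0,0,0,0,0,0,0,0,0]'

```text
clock: 4.4
tool_pos: [0.4854, -0.1729, 0.2001]
eef_rot: [0.975, 0.222, 0.001, -0.0]
contact_force: [0.2, 1.0, 0.2]
opening: 0.994
```

```bash
python3 - <<'E'
from h import *
st=monitor.get_state(); p=snapshot('wrist'); C=cloud(p,st); save('w2.png',p['frame'])
near=np.hypot(C[...,0]-.485,C[...,1]+.175)<.1
print('bench',np.nanmedian(C[...,2][near&(C[...,2]<.006)]),np.round(st['q'],2))
print('plate',rect(C,near,.008,.02))
print(finder.masks_of(p,'plate')[0]['extent'])
plan([(.4849,-.1753,.067,-64.5)])
E
```

```text
bench 0.0017330514129631769 [ 0.09  0.73  0.27  2.   -0.42  0.46 -0.45]
plate (array([ 483.1, -174.7]), array([130.2,  60.1]), 25.3, 0.0137, 8621)
[203.5, 284.3, 296.8, 375.7]
tilt fix rad [-0.    -0.001  0.   ]
from [ 0.4853 -0.1734  0.2001] -64.4
-> (0.4849, -0.1753, 0.067, -64.5)
  [-0.04, 0.05, 4.44, 0, 0, np.float64(0.0), -0.04, 0.05, 4.44, 0, 0, np.float64(0.001), -0.04, 0.06, 4.43, 0, 0, np.float64(0.0)]
```

Request:
carry_out --motion '[-0.1,0.05,4.4,0,0,0,-0.1,0.05,4.4,0,0,0,0,0,3,0,0,0,0,0,1.4,0,0,0,0,0,0,0,0,0,0,0,0,0,0,0]'

```text
clock: 5.25
tool_pos: [0.484, -0.1765, 0.0687]
eef_rot: [0.975, 0.22, 0.001, 0.001]
contact_force: [-1.1, -0.4, 0.2]
opening: 1.0
```

Request:
carry_out --motion '[0,0,0,0,0,0,0,0,0,0,0,0,0,0,0,0,0,0,0,0,0,0,0,0,0,0,0,0,0,0,0,0,0,0,0,0,0,0,0,0,0,0,0,0,0,0,0,0]' --hand 5 --grip_force 40

```text
clock: 6.25
tool_pos: [0.4833, -0.1761, 0.068]
eef_rot: [0.975, 0.22, 0.0, -0.0]
contact_force: [-0.5, 1.7, 4.9]
opening: 0.672
```

Request:
carry_out --motion '[0,0,-1,0,0,0,0,0,-3,0,0,0,0,0,-4,0,0,0,0,0,-4,0,0,0,0,0,0,0,0,0,0,0,0,0,0,0]'

```text
clock: 7.0
tool_pos: [0.483, -0.1761, 0.1872]
eef_rot: [0.975, 0.22, -0.0, -0.0]
contact_force: [-0.7, 0.0, -3.0]
opening: 0.673
```

```bash
python3 - <<'E'
from h import *
st=monitor.get_state(); p=snapshot('wrist'); C=cloud(p,st); save('w3.png',p['frame'])
print(st['tool_pos'],jaw(st)[0],st['opening'],st['contact_force'])
tz=st['tool_pos'][2]-.064
near=np.hypot(C[...,0]-st['tool_pos'][0],C[...,1]-st['tool_pos'][1])<.1
h=C[...,2][near]; print(np.histogram(h[~np.isnan(h)],bins=np.arange(-.01,.2,.01)))
print('plate',rect(C,near,tz-.01,tz+.015))
E
```

```text
[ 0.48298172 -0.1760753   0.18720082] -64.55695960003315 0.6733140828802537 [-0.65126363  0.01953622 -2.98377583]
(array([  117, 15614,     0,     0,     0,     0,     0,     0,     0,
           0,     0,     0,     0,   317, 24680,  1171,  1177,  1523,
        1176,   861]), array([-0.01,  0.  ,  0.01,  0.02,  0.03,  0.04,  0.05,  0.06,  0.07,
        0.08,  0.09,  0.1 ,  0.11,  0.12,  0.13,  0.14,  0.15,  0.16,
        0.17,  0.18,  0.19]))
plate (array([ 483.3, -175.8]), array([130.3,  87. ]), 25.5, 0.1329, 24836)
```

View pics/w3.png

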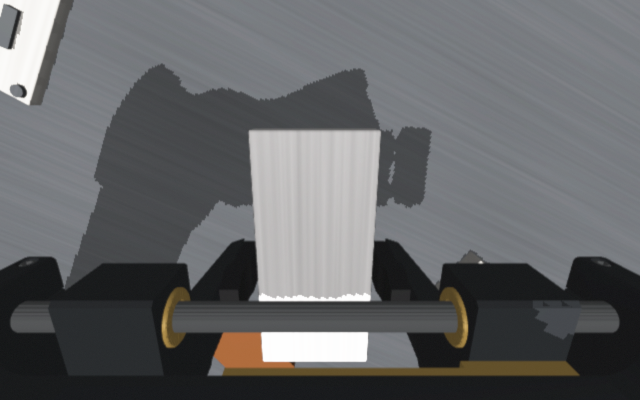

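The plate is gripped, centred and level (opening 59 mm). Next I'll carry it over the pocket.

```bash
python3 - <<'E'
from h import *
plan([(.552,.1217,.15,-95)])
E
```

```text
tilt fix rad [-0.002  0.001  0.   ]
from [ 0.4827 -0.176   0.1867] -64.6
-> (0.552, 0.1217, 0.15, -95)
  [2.72, -3.42, 0.52, 0, 0, np.float64(0.076), 2.45, -3.61, 0.53, 0, 0, np.float64(0.076), 2.17, -3.79, 0.52, 0, 0, np.float64(0.076), 1.88, -3.94, 0.53, 0, 0, np.float64(0.076), 1.58, -4.07, 0.52, 0, 0, np.float64(0.076), 1.26, -4.18, 0.53, 0, 0, np.float64(0.076), 0.94, -4.27, 0.52, 0, 0, np.float64(0.075)]
```

Request:
carry_out --motion '[2.7,-3.4,0.5,0,0,0.076,2.4,-3.6,0.5,0,0,0.076,2.2,-3.8,0.5,0,0,0.076,1.9,-4,0.5,0,0,0.076,1.6,-4.1,0.5,0,0,0.076,1.3,-4.2,0.5,0,0,0.076,0.9,-4.3,0.6,0,0,0.075,0,0,0,0,0,0]'

```text
clock: 8.05
tool_pos: [0.5517, 0.1279, 0.1489]
eef_rot: [0.999, -0.04, -0.002, -0.001]
contact_force: [-0.5, 0.1, -2.0]
opening: 0.676
```

Request:
carry_out --motion '[0,0,0,0,0,0,0,0,0,0,0,0]'

```text
clock: 8.3
tool_pos: [0.5523, 0.1206, 0.1514]
eef_rot: [0.999, -0.045, -0.001, 0.001]
contact_force: [0.4, -0.2, -3.9]
opening: 0.672
```

```bash
python3 - <<'E'
from h import *
st=monitor.get_state(); p=snapshot('wrist'); C=cloud(p,st); save('w4.png',p['frame'])
print(st['tool_pos'],jaw(st)[0],st['opening'],st['contact_force'],np.round(st['q'],2))
for d in finder.masks_of(p,'plate')[:2]: print(d['p'],d['extent'],rect(C,d['pixels'],.05,.12))
near=np.hypot(C[...,0]-.56,C[...,1]-.126)<.14
print('fence',rect(C,near,.047,.062))
m=(C[...,2]>.09)&(C[...,2]<.1005)&near; q=C[m]; xm=q[:,0]*.996-.087*q[:,1]; print('plate far end along fixture x',np.percentile(xm,[99,99.9])*1000-(.996*552.8-.087*121.7))
s=[q[(xm>np.max(xm)-.03)]]; ym=s[0][:,1]*.996+.087*s[0][:,0]; print('y range',np.percentile(ym,[.5,99.5])*1000-(.996*121.7+.087*552.8))
plan([(.552,.1217,.095,-95),(.552,.1217,.081,-95)])
E
```

```text
[0.55232274 0.1205617  0.15135618] -95.13643754997632 0.6724447108016735 [ 0.35356987 -0.23939458 -3.91255616] [-0.57  0.9   0.49  1.88 -0.77  0.56 -1.22]
0.61 [252.7, 128.4, 381.5, 362.0] (array([552.9, 119.7]), array([ 60.2, 129.9]), 84.8, 0.097, 23701)
0.28 [223.4, 93.2, 356.5, 118.2] (array([628.5, 126.2]), array([72.2, 11.5]), 84.9, 0.0557, 2671)
fence (array([608.8, 128. ]), array([72.2, 51.3]), 84.9, 0.0557, 3978)
plate far end along fixture x [64.76440986 65.18631786]
y range [-31.65579295  27.39741308]
tilt fix rad [ 0.001  0.    -0.   ]
from [0.5526 0.1209 0.1517] -95.1
-> (0.552, 0.1217, 0.095, -95)
  [-0.03, -0.04, 2.84, 0, 0, np.float64(-0.001), -0.04, -0.03, 2.83, 0, 0, np.float64(-0.001)]
-> (0.552, 0.1217, 0.081, -95)
  [0.0, 0.0, 1.4, 0, 0, np.float64(-0.0)]
```

View pics/w4.png

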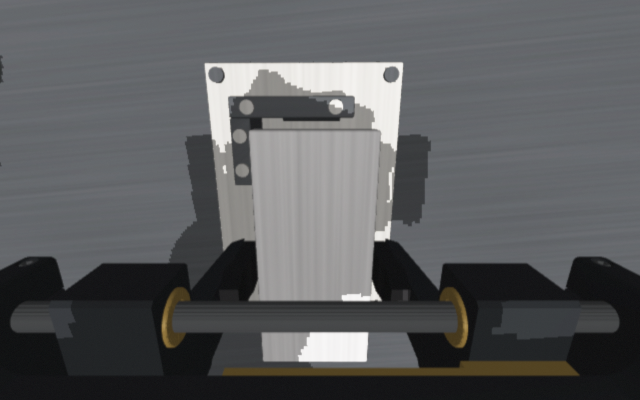

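The wrist view shows the plate at (315,245) just in front of the far fence (at 105) and right of the left fence. In this same picture the plate needs −1 mm in x and +2.3 mm in y.

Request:
carry_out --motion '[-0.1,-0.2,2,0,0,0,0,0,2,0,0,0,0,0,1,0,0,0,0,0,0.5,0,0,0,0,0,0.5,0,0,0,0,0,0.5,0,0,0,0,0,0.5,0,0,0,0,0,0.2,0,0,0]'

```text
clock: 9.4
tool_pos: [0.5519, 0.1242, 0.08]
eef_rot: [0.999, -0.044, 0.0, -0.0]
contact_force: [-2.5, -1.1, 16.0]
opening: 0.669
```

Request:
carry_out --motion '[0,0,0,0,0,0,0,0,0,0,0,0]'

```text
clock: 9.65
tool_pos: [0.5519, 0.1242, 0.08]
eef_rot: [0.999, -0.044, 0.0, 0.0]
contact_force: [-1.6, -1.4, 2.5]
opening: 0.672
```

```bash
cat > chk.py <<'E'
from h import *
st=monitor.get_state(); p=snapshot('wrist'); C=cloud(p,st)
print(st['clock'],st['tool_pos'],jaw(st)[0],st['opening'],st['contact_force'])
ms=finder.masks_of(p,'plate')
for d in ms[:1]:
    m=cv2.erode(d['pixels'].astype(np.uint8),np.ones((5,5)))>0
    print(d['p'],d['extent'],rect(C,d['pixels'],.015,.04)); q=C[m&(C[...,2]<.05)]
    s=np.linalg.lstsq(np.c_[q[:,:2]-q[:,:2].mean(0),np.ones(len(q))],q[:,2],rcond=None)[0]; print('plane slope, height mm',s[:2],s[2]*1000)
near=np.hypot(C[...,0]-.56,C[...,1]-.126)<.14
print('fence',rect(C,near,.047,.062)); print('slab z',np.nanmedian(C[...,2][near&(C[...,2]>.008)&(C[...,2]<.0165)]),'bench',np.nanmedian(C[...,2][C[...,2]<.006]))
E
python3 chk.py
```

```text
9.65 [0.55186676 0.12423886 0.08003757] -95.01173097203154 0.6718397324826131 [-1.61016196 -1.40983824  2.52497302]
0.58 [251.3, 128.1, 381.6, 362.9] (array([550.3, 123.4]), array([ 62.7, 135.3]), 86.1, 0.0257, 24066)
plane slope, height mm [-0.00182588 -0.00114289] 25.76061204623102
fence (array([589.3, 120. ]), array([92.8, 89.7]), 84.4, 0.0557, 13372)
slab z 0.013699969941359691 bench 0.0016687122411500055
```

The plate is seated: its top is 12.06 mm above the slab and level. I'll release it and go to the lug.

Request:
carry_out --motion '[0,0,0,0,0,0,0,0,0,0,0,0,0,0,0,0,0,0,0,0,0,0,0,0,0,0,-2,0,0,0,0,0,-4,0,0,0,0,0,-5,0,0,0,0,0,-5,0,0,0]' --hand 8

```text
clock: 10.75
tool_pos: [0.5516, 0.1245, 0.2411]
eef_rot: [0.999, -0.044, -0.0, 0.0]
contact_force: [1.0, 0.2, -0.6]
opening: 0.909
```

```bash
python3 chk.py; python3 - <<'E'
from h import *
plan([(.463,-.3605,.25,-102.5)],step=5)
E
```

```text
10.75 [0.55159402 0.12452775 0.24108127] -95.00034594042177 0.9085662780868672 [ 1.01569037  0.16964856 -0.55362693]
0.82 [286.0, 117.8, 348.7, 241.3] (array([552.4, 123.1]), array([ 62. , 130.1]), 85.9, 0.0257, 7255)
plane slope, height mm [-0.00136608 -0.00077394] 25.708331173116747
fence (array([608.4, 127.9]), array([72.1, 51.5]), 85.0, 0.0557, 1849)
slab z 0.013706136582173567 bench 0.0016916261484473116
tilt fix rad [-0.002 -0.009  0.   ]
from [0.5545 0.1241 0.2445] -95.0
-> (0.463, -0.3605, 0.25, -102.5)
  [-0.49, 4.91, -0.05, 0, 0, np.float64(0.013), -0.42, 4.91, -0.06, 0, 0, np.float64(0.013), -0.36, 4.92, -0.05, 0, 0, np.float64(0.013), -0.3, 4.92, -0.06, 0, 0, np.float64(0.013), -0.23, 4.93, -0.05, 0, 0, np.float64(0.013), -0.17, 4.93, -0.06, 0, 0, np.float64(0.013), -0.1, 4.93, -0.05, 0, 0, np.float64(0.013), -0.04, 4.93, -0.06, 0, 0, np.float64(0.013)]
  [0.02, 4.93, -0.05, 0, 0, np.float64(0.013), 0.09, 4.93, -0.06, 0, 0, np.float64(0.014)]
```

Request:
carry_out --motion '[-0.4,4.9,0,0,0,0.013,-0.4,4.9,0,0,0,0.013,-0.3,4.9,0,0,0,0.013,-0.3,4.9,0,0,0,0.013,-0.2,4.9,0,0,0,0.013,-0.2,4.9,0,0,0,0.013,-0.1,4.9,0,0,0,0.013,0,4.9,0,0,0,0.013]'

```text
clock: 11.85
tool_pos: [0.4806, -0.2629, 0.239]
eef_rot: [0.995, -0.096, -0.0, -0.0]
contact_force: [0.7, -0.0, 0.1]
opening: 0.907
```

Request:
carry_out --motion '[0,4.9,0,0,0,0.013,0.1,4.9,0,0,0,0.013,0,0,0,0,0,0,0,0,0,0,0,0,0,0,0,0,0,0]' --hand 5

```text
clock: 12.48
tool_pos: [0.4636, -0.3561, 0.2392]
eef_rot: [0.994, -0.107, -0.0, -0.001]
contact_force: [0.1, 0.4, 0.0]
opening: 0.564
```

```bash
python3 - <<'E'
from h import *
st=monitor.get_state(); p=snapshot('wrist'); C=cloud(p,st); save('w5.png',p['frame'])
near=np.hypot(C[...,0]-.463,C[...,1]+.36)<.06
print(st['opening'],np.round(st['q'],2),'tool',st['tool_pos'])
print('base',rect(C,near,.0205,.023)); print('tab',rect(C,near,.06,.07))
for d in finder.masks_of(p,'lug')[:1]: print(d['p'],d['extent'],rect(C,d['pixels'],.02,.023),rect(C,d['pixels'],.06,.07))
plan([(.463,-.3605,.25,-102.5)],step=5)
E
```

```text
0.5637777504222683 [ 0.27  0.79  0.55  1.77 -0.57  0.75 -0.66] tool [ 0.46358276 -0.35611274  0.23915388]
base (array([ 462.1, -361.6]), array([55.9, 54.5]), 77.7, 0.0217, 2073)
tab (array([ 461.6, -361.8]), array([11.4, 40.5]), 77.7, 0.0668, 587)
0.68 [292.0, 155.3, 344.8, 218.9] (array([ 462.3, -361.6]), array([55.9, 55.3]), 77.8, 0.0217, 2151) (array([ 461.6, -361.8]), array([11.4, 40.5]), 77.7, 0.0668, 587)
tilt fix rad [-0.001  0.     0.   ]
from [ 0.4635 -0.3565  0.2394] -102.3
-> (0.463, -0.3605, 0.25, -102.5)
  [0.03, 0.4, -1.06, 0, 0, np.float64(0.003)]
```

View pics/w5.png

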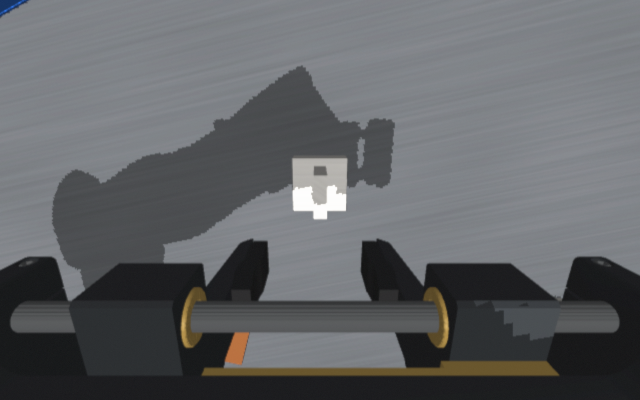

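The lug is at (320,185) with its tab centred. Descending to grip the tab with the fingertips about 32 mm up.

Request:
carry_out --motion '[0,0.5,4,0,0,0,0,0,4,0,0,0,0,0,4,0,0,0,0,0,1.5,0,0,0,0,0,0.8,0,0,0,0,0,0,0,0,0,0,0,0,0,0,0]'

```text
clock: 13.45
tool_pos: [0.4624, -0.3634, 0.0979]
eef_rot: [0.994, -0.108, 0.001, 0.001]
contact_force: [0.6, -0.3, -0.1]
opening: 0.568
```

Request:
carry_out --motion '[0,0,0,0,0,0,0,0,0,0,0,0,0,0,0,0,0,0,0,0,0,0,0,0,0,0,0,0,0,0,0,0,0,0,0,0,0,0,0,0,0,0,0,0,0,0,0,0]' --hand 0 --grip_force 60

```text
clock: 14.45
tool_pos: [0.4622, -0.3612, 0.0967]
eef_rot: [0.994, -0.108, -0.0, -0.002]
contact_force: [0.3, 6.2, 5.5]
opening: 0.13
```

Request:
carry_out --motion '[0,0,-1,0,0,0,0,0,-3,0,0,0,0,0,-4,0,0,0,0,0,-4,0,0,0,0,0,0,0,0,0,0,0,0,0,0,0]'

```text
clock: 15.2
tool_pos: [0.461, -0.3622, 0.2151]
eef_rot: [0.994, -0.108, -0.001, -0.001]
contact_force: [0.2, 0.9, -6.5]
opening: 0.126
```

```bash
python3 - <<'E'
from h import *
st=monitor.get_state(); p=snapshot('wrist'); C=cloud(p,st)
print(st['opening'],np.round(st['q'],2),'tool',st['tool_pos'],jaw(st)[0],st['contact_force'])
for d in finder.masks_of(p,'lug')[:1]:
    print(d['p'],d['extent']); q=C[d['pixels']][:,2]; print(np.histogram(q[q>0.03],bins=10)); zt=st['tool_pos'][2]-.096+.02
    print(rect(C,d['pixels'],zt-.006,zt+.006))
plan([(.515,.07,.215,-95)],step=5)
E
```

```text
0.12644761510288613 [ 0.3   0.82  0.52  1.79 -0.6   0.7  -0.63] tool [ 0.46102814 -0.36215013  0.21510801] -102.4552232397153 [ 0.18569035  0.91127725 -6.5347364 ]
0.7 [265.5, 189.8, 363.9, 297.7]
(array([ 255,  283, 1707, 2363,  101,  124,  135,  146,  175, 1630]), array([0.11971633, 0.12642382, 0.13313131, 0.1398388 , 0.14654629,
       0.15325377, 0.15996126, 0.16666875, 0.17337624, 0.18008373,
       0.18679122]))
(array([ 470.1, -364.7]), array([56.2, 37.3]), 78.2, 0.14, 4046)
tilt fix rad [-0.002  0.004  0.   ]
from [ 0.461  -0.3619  0.2146] -102.4
-> (0.515, 0.07, 0.215, -95)
  [-0.45, -4.82, 0.0, 0, 0, np.float64(-0.014), -0.38, -4.82, -0.01, 0, 0, np.float64(-0.014), -0.31, -4.83, 0.0, 0, 0, np.float64(-0.015), -0.24, -4.83, -0.01, 0, 0, np.float64(-0.014), -0.17, -4.83, 0.0, 0, 0, np.float64(-0.015), -0.1, -4.83, -0.01, 0, 0, np.float64(-0.014), -0.03, -4.84, 0.0, 0, 0, np.float64(-0.015), 0.04, -4.84, -0.01, 0, 0, np.float64(-0.014)]
  [0.1, -4.83, 0.0, 0, 0, np.float64(-0.015)]
```

```bash
python3 - <<'E'
from h import *
plan([(.584,.116,.20,-95)],step=5)
E
```

```text
tilt fix rad [-0.002  0.004  0.   ]
from [ 0.461  -0.3619  0.2146] -102.4
-> (0.584, 0.116, 0.2, -95)
  [0.17, -4.93, 0.15, 0, 0, np.float64(-0.013), 0.24, -4.93, 0.15, 0, 0, np.float64(-0.013), 0.3, -4.93, 0.14, 0, 0, np.float64(-0.013), 0.36, -4.92, 0.15, 0, 0, np.float64(-0.013), 0.43, -4.92, 0.14, 0, 0, np.float64(-0.013), 0.49, -4.91, 0.15, 0, 0, np.float64(-0.013), 0.55, -4.9, 0.14, 0, 0, np.float64(-0.013), 0.62, -4.9, 0.15, 0, 0, np.float64(-0.013)]
  [0.68, -4.89, 0.14, 0, 0, np.float64(-0.013), 0.75, -4.87, 0.15, 0, 0, np.float64(-0.013)]
```

Request:
carry_out --motion '[0.2,-4.9,0.1,0,0,-0.013,0.2,-4.9,0.1,0,0,-0.013,0.3,-4.9,0.2,0,0,-0.013,0.4,-4.9,0.1,0,0,-0.013,0.4,-4.9,0.2,0,0,-0.013,0.5,-4.9,0.1,0,0,-0.013,0.5,-4.9,0.2,0,0,-0.013,0.6,-4.9,0.1,0,0,-0.013]'

```text
clock: 16.3
tool_pos: [0.559, 0.0198, 0.2042]
eef_rot: [0.998, -0.056, -0.001, 0.0]
contact_force: [1.7, -0.7, -8.3]
opening: 0.128
```

Request:
carry_out --motion '[0.7,-4.9,0.1,0,0,-0.013,0.7,-4.9,0.2,0,0,-0.013,0,0,0,0,0,0,0,0,0,0,0,0,0,0,0,0,0,0]'

```text
clock: 16.92
tool_pos: [0.5833, 0.1123, 0.2022]
eef_rot: [0.999, -0.045, -0.001, 0.001]
contact_force: [-0.5, -0.1, -7.2]
opening: 0.13
```

```bash
cat > chk2.py <<'E'
from h import *
st=monitor.get_state(); p=snapshot('wrist'); C=cloud(p,st); save('w6.png',p['frame'])
f=np.array(st['contact_force']);c,s=np.cos(np.radians(-5)),np.sin(np.radians(-5)); Rf=np.array([[c,s],[-s,c]])
o=np.array([552.3,121.9])
print(st['clock'],'tool',np.round(st['tool_pos'],4),round(jaw(st)[0],2),'open',st['opening'],'F fixture',np.round(Rf@f[:2],1),f[2].round(1),'M',np.round(st['moment'],2))
print('tool in fixture',np.round(Rf@(np.array(st['tool_pos'][:2])*1000-o),1),'target 42,7')
C2=C.copy(); C2[...,:2]=((C[...,:2]*1000-o)@Rf.T)/1000
near=np.hypot(C[...,0]-.59,C[...,1]-.126)<.13
zb=st['tool_pos'][2]-.096+.02+.0017
print('lug top(fixture frame)',rect(C2,near&(C2[...,0]<.069)&(C2[...,1]<.0345),zb-.004,zb+.004))
m=near&(C2[...,0]<.073)&(C2[...,1]<.037)&(abs(C2[...,2]-zb)<.004); q=C2[m][:,:2]*1000; print('lug max x,y',np.percentile(q,99.7,axis=0).round(1),'min y',np.percentile(q,.3,axis=0).round(1))
print('fence',rect(C2,near&(C2[...,0]>.068),.051,.062),rect(C2,near&(C2[...,1]>.034)&(C2[...,0]<.069),.051,.062))
E
python3 chk2.py; python3 -c "
from h import *
plan([(.584,.116,.123,-95)])"
```

```text
16.925 tool [0.5833 0.1123 0.2022] -95.15 open 0.13008918544003162 F fixture [-0.5 -0.2] -7.2 M [-0.01  0.18 -0.01]
tool in fixture [31.7 -6.9] target 42,7
lug top(fixture frame) (array([40.1, -8. ]), array([56.1, 39. ]), 90.0, 0.1271, 3919)
lug max x,y [59.4 19.9] min y [ 22.6 -35.7]
fence (array([75.1, 11.1]), array([13.7, 71.4]), 0.2, 0.0557, 1541) (array([49.3, 40.7]), array([12.3, 39.3]), 89.8, 0.0558, 780)
tilt fix rad [ 0.001  0.001 -0.   ]
from [0.5834 0.1124 0.2025] -95.2
-> (0.584, 0.116, 0.123, -95)
  [0.01, -0.18, 3.97, 0, 0, np.float64(-0.001), 0.02, -0.19, 3.98, 0, 0, np.float64(-0.002)]
```

View pics/w6.png

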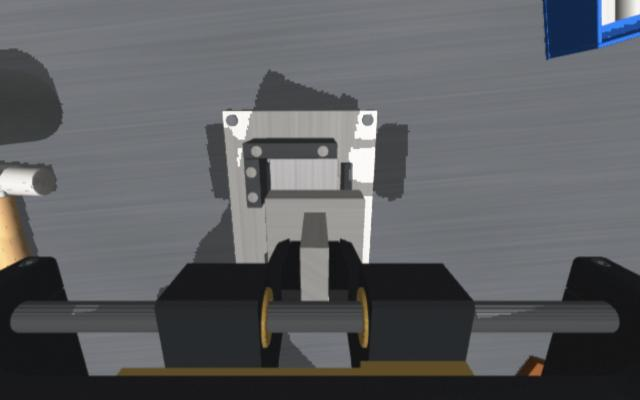

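The lug hangs at (315,240) in front of the far fence and right of the left fence, square with them. Lowering.

Request:
carry_out --motion '[0,-0.3,3,0,0,0,0,-0.2,3,0,0,0,0,0,1.2,0,0,0,0,0,0.5,0,0,0,0,0,0.2,0,0,0,0,0,0.2,0,0,0,0,0,0,0,0,0,0,0,0,0,0,0]'

```text
clock: 17.98
tool_pos: [0.5843, 0.1192, 0.1221]
eef_rot: [0.999, -0.044, 0.0, -0.0]
contact_force: [-0.8, -0.2, -7.7]
opening: 0.128
```

```bash
python3 chk2.py
```

```text
17.975 tool [0.5843 0.1192 0.1221] -94.99 open 0.12779278095393143 F fixture [-0.7 -0.2] -7.7 M [-0.02  0.15  0.01]
tool in fixture [32.1  0.1] target 42,7
lug top(fixture frame) (array([40.8, -0.7]), array([38.8, 56.1]), 0.3, 0.047, 3910)
lug max x,y [65.9 35.1] min y [ 23.4 -28.5]
fence (array([75. , 10.9]), array([72.1, 14.1]), 90.0, 0.0557, 3553) (array([49.4, 40.9]), array([39.2, 12.6]), 0.0, 0.0559, 1629)
```

Request:
carry_out --motion '[0,0,0.1,0,0,0,0,0,0.1,0,0,0,0,0,0,0,0,0,0,0,0,0,0,0]'

```text
clock: 18.52
tool_pos: [0.5842, 0.119, 0.1207]
eef_rot: [0.999, -0.044, 0.0, -0.0]
contact_force: [-3.2, 0.3, 6.5]
opening: 0.126
```

```bash
python3 chk2.py|head -2
```

```text
18.525 tool [0.5842 0.119  0.1207] -95.01 open 0.12625532824171667 F fixture [-3.2  0. ] 6.5 M [0.03 0.87 0.  ]
tool in fixture [32.1 -0.1] target 42,7
```

Request:
carry_out --motion '[0.2,-0.2,-0.05,0,0,0,0.2,-0.2,0,0,0,0,0.2,-0.1,0,0,0,0,0.2,-0.1,0,0,0,0,0,0,0,0,0,0,0,0,0,0,0,0]'

```text
clock: 19.32
tool_pos: [0.5908, 0.1228, 0.1207]
eef_rot: [0.999, -0.044, -0.002, 0.001]
contact_force: [-7.0, -2.5, 6.4]
opening: 0.124
```

```bash
python3 chk2.py
```

```text
19.325 tool [0.5908 0.1228 0.1207] -95.07 open 0.12428011844973362 F fixture [-6.7 -3.1] 6.4 M [-0.54  1.63  0.03]
tool in fixture [38.3  4.3] target 42,7
lug top(fixture frame) (array([46.6,  4.9]), array([59.2, 38.6]), 89.9, 0.0457, 3920)
lug max x,y [65.8 35.1] min y [ 29.8 -24.4]
fence (array([75.2, 10.8]), array([14.2, 71.9]), 0.1, 0.0557, 3465) (array([50.1, 40.9]), array([12.6, 37.6]), 90.0, 0.0559, 1551)
```

Request:
carry_out --motion '[0.1,-0.1,-0.05,0,0,0,0.1,-0.1,0,0,0,0,0.1,-0.05,0,0,0,0,0,0,0,0,0,0]'

```text
clock: 19.88
tool_pos: [0.5951, 0.1259, 0.1207]
eef_rot: [0.999, -0.044, -0.001, 0.0]
contact_force: [-5.5, -3.9, 2.5]
opening: 0.128
```

```bash
python3 chk2.py
```

```text
19.875 tool [0.5951 0.1259 0.1207] -95.02 open 0.12809920631426006 F fixture [-5.2 -4.3] 2.5 M [-0.51  1.19 -0.05]
tool in fixture [42.3  7.8] target 42,7
lug top(fixture frame) (array([49.3,  6.6]), array([55.8, 35.4]), 90.0, 0.0458, 3278)
lug max x,y [66.9 35. ] min y [ 32.6 -21. ]
fence (array([75.2, 10.8]), array([14. , 72.2]), 0.2, 0.0557, 3423) (array([51.2, 40.8]), array([35.6, 12.3]), 0.3, 0.0559, 1357)
```

Request:
carry_out --motion '[0.1,-0.1,0,0,0,0,0.1,0,0,0,0,0,0,0,0,0,0,0]'

```text
clock: 20.3
tool_pos: [0.5956, 0.126, 0.1208]
eef_rot: [0.999, -0.044, -0.003, 0.001]
contact_force: [-9.1, -4.2, 7.4]
opening: 0.124
```

```bash
python3 chk2.py
```

```text
20.3 tool [0.5956 0.126  0.1208] -95.05 open 0.1238476923043077 F fixture [-8.7 -5. ] 7.4 M [-0.81  2.02  0.02]
tool in fixture [42.8  7.9] target 42,7
lug top(fixture frame) (array([49.5,  6.7]), array([35.8, 55.7]), 0.3, 0.0457, 3263)
lug max x,y [67.1 35.1] min y [ 33.1 -20.9]
fence (array([75.3, 11. ]), array([14.1, 72.3]), 0.5, 0.0557, 3390) (array([51.5, 40.9]), array([12.4, 35. ]), 89.9, 0.0559, 1343)
```

Request:
carry_out --motion '[0.1,-0.1,-0.05,0,0,0,0.1,-0.1,0,0,0,0,0,0,0,0,0,0,0,0,0,0,0,0]'

```text
clock: 20.85
tool_pos: [0.596, 0.1262, 0.1209]
eef_rot: [0.999, -0.045, -0.005, 0.002]
contact_force: [-12.2, -7.3, 7.9]
opening: 0.126
```

```bash
python3 chk2.py
```

```text
20.85 tool [0.596  0.1262 0.1209] -95.12 open 0.12560234983757734 F fixture [-11.5  -8.4] 7.9 M [-1.37  2.75 -0.  ]
tool in fixture [43.2  8. ] target 42,7
lug top(fixture frame) (array([49.5,  6.7]), array([55.6, 34.6]), 89.9, 0.0458, 3177)
lug max x,y [66.7 35. ] min y [ 32.7 -20.9]
fence (array([75.2, 10.8]), array([14.2, 72. ]), 0.1, 0.0557, 3448) (array([51.7, 40.8]), array([12.2, 34.7]), 89.9, 0.056, 1329)
```

```bash
python3 - <<'E'
from h import *
f=cv2.imread('pics/w6.png'); cv2.imwrite('pics/w7.png',cv2.resize(f[120:270,215:415],None,fx=4,fy=4,interpolation=cv2.INTER_NEAREST))
st=monitor.get_state(); p=snapshot('wrist'); C=cloud(p,st)
c,s=np.cos(np.radians(-5)),np.sin(np.radians(-5)); Rf=np.array([[c,s],[-s,c]])
F=(C[...,:2]*1000-[552.3,121.9])@Rf.T
for col in (285,300,340):
    print(col,[(r,*F[r,col].round(1),round(C[r,col,2]*1000,1)) for r in range(140,222,3)])
E
```

```text
285 [(140, np.float64(97.8), np.float64(25.2), np.float64(12.6)), (143, np.float64(96.2), np.float64(25.1), np.float64(14.7)), (146, np.float64(94.2), np.float64(25.3), np.float64(13.4)), (149, np.float64(92.2), np.float64(25.4), np.float64(12.9)), (152, np.float64(90.4), np.float64(25.4), np.float64(13.2)), (155, np.float64(88.5), np.float64(25.4), np.float64(13.4)), (158, np.float64(86.7), np.float64(25.5), np.float64(13.6)), (161, np.float64(84.7), np.float64(25.5), np.float64(13.6)), (164, np.float64(82.8), np.float64(25.6), np.float64(13.4)), (167, np.float64(82.2), np.float64(25.0), np.float64(20.2)), (170, np.float64(81.9), np.float64(24.4), np.float64(27.7)), (173, np.float64(81.8), np.float64(23.7), np.float64(35.6)), (176, np.float64(81.8), np.float64(23.0), np.float64(43.3)), (179, np.float64(82.1), np.float64(22.3), np.float64(51.6)), (182, np.float64(81.2), np.float64(22.0), np.float64(54.6)), (185, np.float64(79.6), np.float64(22.1), np.float64(54.5)), (188, np.float64(78.1), np.float64(22.1), np.float64(54.6)), (191, np.float64(76.7), np.float64(22.1), np.float64(55.5)
[... 3338 characters left out ...]
t64(-6.0), np.float64(56.4)), (191, np.float64(76.7), np.float64(-6.1), np.float64(55.8)), (194, np.float64(75.0), np.float64(-6.2), np.float64(55.5)), (197, np.float64(73.5), np.float64(-6.2), np.float64(55.8)), (200, np.float64(71.7), np.float64(-6.3), np.float64(55.1)), (203, np.float64(69.8), np.float64(-6.4), np.float64(54.4)), (206, np.float64(65.0), np.float64(-7.3), np.float64(45.0)), (209, np.float64(63.6), np.float64(-7.2), np.float64(46.3)), (212, np.float64(61.7), np.float64(-7.3), np.float64(45.8)), (215, np.float64(60.0), np.float64(-7.3), np.float64(46.0)), (218, np.float64(58.1), np.float64(-7.4), np.float64(45.6)), (221, np.float64(56.5), np.float64(-7.4), np.float64(46.4))]
```

View pics/w7.png

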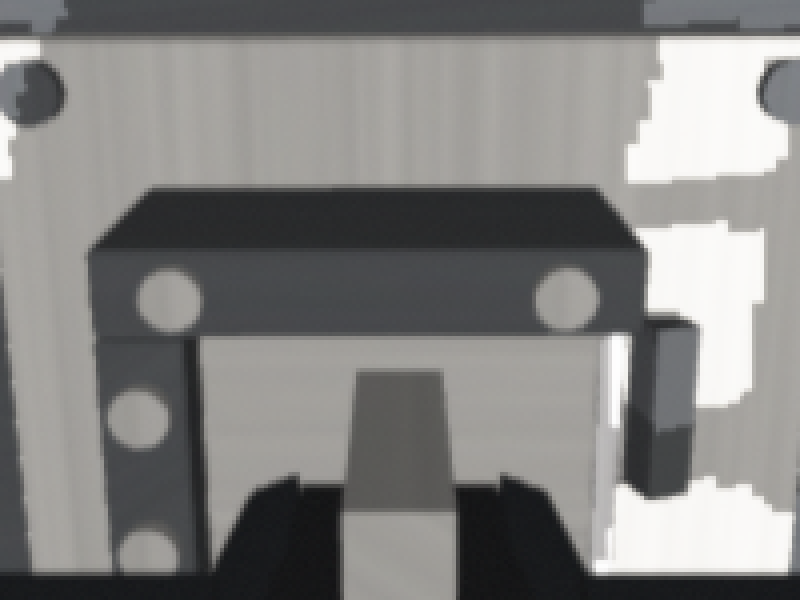

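The camera now looks over the fence from +x, so the x-contact is hidden. The left fence touches the lug with no visible gap. I'll check tilt and contact numerically.

```bash
cat >> chk2.py <<'E'
def plane(m):
    q=C2[m]; A=np.c_[q[:,:2]-q[:,:2].mean(0),np.ones(len(q))]; w=np.ones(len(q),bool)
    for _ in range(5):
        x=np.linalg.lstsq(A[w],q[w,2],rcond=None)[0]; r=abs(q[:,2]-A@x); w=r<.0015
    return x[:2].round(4),(x[2]*1000).round(2)
print('lug plane slopes',plane(near&(C2[...,0]<.066)&(C2[...,1]<.033)&(C2[...,1]>-.02)&(abs(C2[...,2]-zb)<.004)),'fence plane',plane(near&(C2[...,0]>.071)&(C2[...,0]<.081)&(C2[...,2]>.052)&(C2[...,2]<.06)))
v=jaw(st)[1][:,2]; t=Rf@v[:2]; print('tool z-axis lean in fixture x,y (rad)',t.round(4),'tip offset mm',(64*t).round(2))
d=jaw(st)[1].T@np.array([0,0,-1.]); print('tool-frame turn to upright',np.cross([0,0,1.],d).round(4))
E
python3 chk2.py
```

```text
20.95 tool [0.596  0.1262 0.1209] -95.12 open 0.1254512309634349 F fixture [-11.2  -8.1] 6.7 M [-1.37  2.81  0.09]
tool in fixture [43.2  8.1] target 42,7
lug top(fixture frame) (array([49.3,  6.7]), array([55.8, 34.7]), 89.7, 0.0458, 3181)
lug max x,y [66.6 35.1] min y [ 33.  -20.9]
fence (array([75.2, 10.9]), array([14.1, 72.2]), 0.4, 0.0557, 3447) (array([51.4, 40.8]), array([12.3, 35.3]), 89.7, 0.0559, 1332)
lug plane slopes (array([-0.0134, -0.0042]), np.float64(45.79)) fence plane (array([-0.0074, -0.0003]), np.float64(55.72))
tool z-axis lean in fixture x,y (rad) [-0.0089 -0.0042] tip offset mm [-0.57 -0.27]
tool-frame turn to upright [ 0.0042  0.0089 -0.    ]
```

The lug leans about 0.5° because I'm pushing well above the base. I'll counter-turn the tool towards upright, which also presses the base into the fences.

Request:
carry_out --motion '[0,0,0,0.004,0.008,0,0,0,0,0.004,0.008,0,0,0,0,0,0,0,0,0,0,0,0,0]'

```text
clock: 21.5
tool_pos: [0.5951, 0.1258, 0.1207]
eef_rot: [0.999, -0.045, 0.003, -0.002]
contact_force: [-14.9, -7.0, 8.9]
opening: 0.128
```

```bash
python3 chk2.py
```

```text
21.5 tool [0.5951 0.1258 0.1207] -95.14 open 0.1283492816341275 F fixture [-14.3  -8.3] 8.9 M [-1.63  3.27  0.02]
tool in fixture [42.3  7.6] target 42,7
lug top(fixture frame) (array([48.9,  6.7]), array([55.7, 36.2]), 89.6, 0.0457, 3182)
lug max x,y [66.8 35. ] min y [ 32.5 -20.9]
fence (array([75.5, 11. ]), array([14.1, 71.9]), 0.8, 0.0557, 3452) (array([51.3, 40.8]), array([12.3, 35.3]), 89.9, 0.0559, 1340)
lug plane slopes (array([-0.0036, -0.0027]), np.float64(45.74)) fence plane (array([-0.0051, -0.001 ]), np.float64(55.72))
tool z-axis lean in fixture x,y (rad) [0.0051 0.0033] tip offset mm [0.33 0.21]
tool-frame turn to upright [-0.0034 -0.0051  0.    ]
```

Request:
carry_out --motion '[0.1,-0.15,0,0,0.001,0,0.1,-0.15,0,0,0.001,0,0.1,-0.1,0,0,0,0,0,0,0,0,0,0,0,0,0,0,0,0]'

```text
clock: 22.18
tool_pos: [0.5954, 0.1261, 0.1207]
eef_rot: [0.999, -0.046, 0.0, 0.001]
contact_force: [-21.4, -14.1, 16.1]
opening: 0.126
```

```bash
python3 chk2.py
```

```text
22.175 tool [0.5954 0.1261 0.1207] -95.27 open 0.1259201656112933 F fixture [-20.  -15.9] 16.1 M [-2.72  4.69  0.07]
tool in fixture [42.6  7.9] target 42,7
lug top(fixture frame) (array([48.7,  6.6]), array([55.7, 36.5]), 89.9, 0.0458, 3183)
lug max x,y [66.8 35. ] min y [ 32.8 -20.9]
fence (array([75.2, 10.9]), array([14.1, 72. ]), 0.3, 0.0557, 3433) (array([51.8, 40.8]), array([34.2, 12.3]), 0.0, 0.0559, 1325)
lug plane slopes (array([-0.0066, -0.0041]), np.float64(45.74)) fence plane (array([-0.0088,  0.0004]), np.float64(55.73))
tool z-axis lean in fixture x,y (rad) [ 0.001  -0.0013] tip offset mm [ 0.06 -0.08]
tool-frame turn to upright [ 0.0013 -0.001   0.    ]
```

Request:
carry_out --motion '[0.05,-0.1,-0.05,0.004,0.001,0,0.05,0,-0.05,0,0,0,0,0,0,0,0,0,0,0,0,0,0,0]'

```text
clock: 22.72
tool_pos: [0.5955, 0.126, 0.1208]
eef_rot: [0.999, -0.046, -0.0, -0.0]
contact_force: [-20.8, -15.3, 10.3]
opening: 0.128
```

```bash
python3 chk2.py; python3 - <<'E'
from h import *
p=snapshot('scene'); f=p['frame']; a=cv2.resize(f[190:265,310:410],None,fx=4,fy=4,interpolation=2)
p=snapshot('top'); b=cv2.resize(p['frame'][135:235,240:340],None,fx=4,fy=4,interpolation=2)[:300]
save('w8.png',np.hstack([a,b]))
E
```

```text
22.725 tool [0.5955 0.126  0.1208] -95.3 open 0.1284940829299577 F fixture [-19.4 -17.1] 10.3 M [-3.14  4.76  0.05]
tool in fixture [42.7  7.8] target 42,7
lug top(fixture frame) (array([49. ,  6.7]), array([55.6, 36.3]), 89.9, 0.0458, 3179)
lug max x,y [66.9 35. ] min y [ 32.9 -20.9]
fence (array([75.4, 10.8]), array([14.2, 72.2]), 0.5, 0.0557, 3435) (array([51.5, 40.8]), array([12.4, 35.1]), 89.8, 0.0559, 1333)
lug plane slopes (array([-0.0065, -0.0051]), np.float64(45.76)) fence plane (array([-0.0029, -0.0002]), np.float64(55.73))
tool z-axis lean in fixture x,y (rad) [-0.0002  0.0007] tip offset mm [-0.01  0.05]
tool-frame turn to upright [-0.0007  0.0002  0.    ]
```

View pics/w8.png

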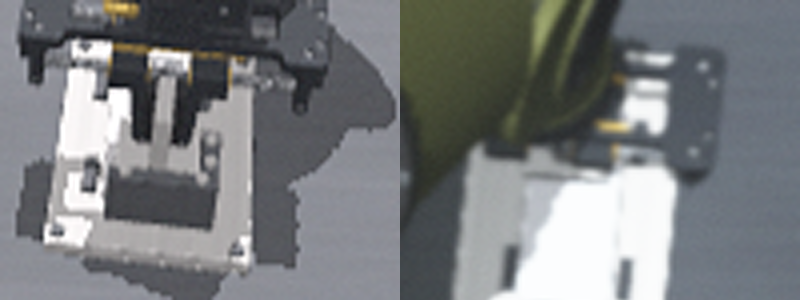

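The scene and top crops show the lug tucked into the fence corner, and nothing else has moved. I'll make a last small levelling trim with frame-averaged slopes.

Request:
carry_out --motion '[0,0,0,0.004,0.003,0,0,0,0,0,0,0,0,0,0,0,0,0,0,0,0,0,0,0]'

```text
clock: 23.38
tool_pos: [0.5954, 0.1258, 0.1208]
eef_rot: [0.999, -0.046, 0.001, -0.002]
contact_force: [-22.0, -15.8, 10.4]
opening: 0.128
```

```bash
for i in 1 2 3 4 5; do python3 chk2.py | grep -E "tool \[|slopes|in fixture|lean|max"; done
```

```text
23.375 tool [0.5954 0.1258 0.1208] -95.31 open 0.12766107111193908 F fixture [-20.5 -17.7] 10.4 M [-3.32  4.92  0.12]
tool in fixture [42.6  7.6] target 42,7
lug max x,y [66.8 35.1] min y [ 33.  -20.9]
lug plane slopes (array([-0.0061, -0.0044]), np.float64(45.78)) fence plane (array([0.0013, 0.0009]), np.float64(55.73))
tool z-axis lean in fixture x,y (rad) [0.0026 0.0045] tip offset mm [0.16 0.29]
23.425 tool [0.5954 0.1258 0.1208] -95.31 open 0.1270813180344415 F fixture [-20.7 -17.3] 10.8 M [-3.26  4.92  0.11]
tool in fixture [42.6  7.6] target 42,7
lug max x,y [66.9 35. ] min y [ 32.9 -20.9]
lug plane slopes (array([-0.0043, -0.0033]), np.float64(45.77)) fence plane (array([-0.0123,  0.0004]), np.float64(55.71))
tool z-axis lean in fixture x,y (rad) [0.0025 0.0045] tip offset mm [0.16 0.29]
23.475 tool [0.5953 0.1258 0.1208] -95.31 open 0.12623166845577163 F fixture [-19.6 -17.9] 10.5 M [-3.26  4.91  0.09]
tool in fixture [42.5  7.6] target 42,7
lug max x,y [66.9 35. ] min y [ 33.1 -20.9]
lug plane slopes (array([-0.0066, -0.005 ]), np.float64(45.77)) fence plane (array([0.0069,
[... 217 characters left out ...]
.86  0.08]
tool in fixture [42.6  7.6] target 42,7
lug max x,y [66.9 35.1] min y [ 32.9 -20.9]
lug plane slopes (array([-0.0067, -0.0045]), np.float64(45.75)) fence plane (array([-0.0087,  0.0006]), np.float64(55.7))
tool z-axis lean in fixture x,y (rad) [0.0025 0.0045] tip offset mm [0.16 0.29]
23.575 tool [0.5954 0.1258 0.1208] -95.31 open 0.13010860031286844 F fixture [-21.  -17.2] 10.8 M [-3.26  4.92  0.1 ]
tool in fixture [42.6  7.6] target 42,7
lug max x,y [66.9 35. ] min y [ 33.  -20.9]
lug plane slopes (array([-0.0064, -0.0036]), np.float64(45.8)) fence plane (array([-0.0093, -0.0004]), np.float64(55.76))
tool z-axis lean in fixture x,y (rad) [0.0026 0.0045] tip offset mm [0.16 0.29]
```

```bash
python3 -c "
from h import *
print(workorder.finish_job()); s=monitor.get_state(); print(s['clock'],s['tool_pos'],s['contact_force'])"
```

```text
the job is handed in; nothing more can be done
None
the job is handed in; nothing more can be done
```

I seated the aluminium plate in the pocket and let go of it. I then stood the steel lug on it, slid it into the corner, and handed the job in at about 23.6 s of robot time. The gripper was still holding the lug at 60 N.

**Plate:** it lies level, with its top 12.06 mm above the slab (12 expected).

**Lug:** its top face is 20.05 mm above the plate (20 expected). It was pressed with about 20 N on the far fence and 17 N on the left fence, and about 10 N downward. The position did not change as the push rose.

**Left fence:** contact could be seen, with the lug's edge at y = 35.0 mm, exactly on the fence face.

**What the checks did not settle:**
- **Far fence:** the fence hides the contact line from every camera. I infer contact from the lug stalling under rising force and from the tool reading x = 42.6 mm against an expected 42.
- **Levelness:** the wrist camera still showed the lug sloping about 0.004–0.006 rad. It did not change with the last trim, and the fence reference was as noisy, so I took it as camera error.

I never touched the hammer, spray can, bin, copper plate or green fixture.

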